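# Sort finished jewellery into the stall's display trays

### The job

Sort the four loose brass pieces in front of the robot into the three velvet trays, each piece into the tray that shows a fixed sample of its own kind: the bangle with the bangle, both pendants with the pendant, the hair bar with the hair bar. Set each piece down (do not drop or toss it) so that it lies flat on the velvet, face up, not on the rim, the sample or another piece, and let go of it. Leave the pliers, the bead jar and the gift box where they are.

Things in the scene. Friction and masses are not known exactly. Their poses are not given: they have to be found in the camera images.
- bangle: Brass bangle (plain closed ring), loose, lying flat: 66 mm outer diameter, 56 mm inner, 16 mm high, a row of tiny copper dots round its outside (standing out 2 mm). Origin: centre of the ring at its underside, z up. About 60 g.
- pendant_a: Brass pendant, loose: round disc 40 mm across and 6 mm thick, with a small hanging loop reaching 32 mm from the disc's centre along its +x and small copper dots on its upper face. Lies flat. Origin: centre of the disc's underside, z up. The clear sides for gripping are across y. About 35 g. The two pendants are alike and interchangeable.
- pendant_b: Brass pendant, loose: round disc 40 mm across and 6 mm thick, with a small hanging loop reaching 32 mm from the disc's centre along its +x and small copper dots on its upper face. Lies flat. Origin: centre of the disc's underside, z up. The clear sides for gripping are across y. About 35 g. The two pendants are alike and interchangeable.
- hairbar: Brass hair bar (barrette), loose: a flat bar with round ends, 84 mm long along its x, 18 mm wide along its y, 9 mm thick, five copper dots (1 mm high) on its upper face. Lies flat. Origin: centre of its underside, z up. About 50 g.
- tray_bangles: Fixed display tray, 180 (x) x 150 (y) mm: pale wooden rim, blue velvet floor. Origin: centre of underside, z up. Velvet 8 mm, rim top 16 mm above origin; rim 6 mm thick. Fixed on the velvet: a sample bangle, same as the loose one, centre x +48, y 0 mm, 16 mm high. Free velvet: x -84 to +10 mm, y +-69 mm (-x, nearest the robot). The three trays differ only by the sample.
- tray_pendants: Fixed display tray, 180 (x) x 150 (y) mm: pale wooden rim, blue velvet floor. Origin: centre of underside, z up. Velvet 8 mm, rim top 16 mm above origin; rim 6 mm thick. Fixed on the velvet: a sample pendant, same as the loose ones, disc centre x +50, y 0 mm, 6 mm high. Free velvet: x -84 to +10 mm, y +-69 mm (-x, nearest the robot). The three trays differ only by the sample.
- tray_hairbars: Fixed display tray, 180 (x) x 150 (y) mm: pale wooden rim, blue velvet floor. Origin: centre of underside, z up. Velvet 8 mm, rim top 16 mm above origin; rim 6 mm thick. Fixed on the velvet: a sample hair bar, same as the loose one, along y, centre x +55, y 0 mm, 9 mm high. Free velvet: x -84 to +10 mm, y +-69 mm (-x, nearest the robot). The three trays differ only by the sample.
- pliers: Small pliers with red handles, lying flat, loose, 125 mm long along x (jaws at +x, handles to -x), 40 mm wide, 10 mm high. Origin: under the pivot. Not to be disturbed.
- bead_jar: Closed amber glass jar with a steel cap, standing loose, 56 mm in diameter, 70 mm high. Origin: centre of its underside. Not to be disturbed.
- gift_box: Closed cardboard gift box with a pale lid, loose, 84 by 84 mm, 35 mm high. Origin: centre of its underside. Not to be disturbed.
Things that resemble listed ones, but are neither listed nor needed, are in the scene too. What is shaped like the tray_hairbars but green or purple is not meant.

How it is judged:
By the outcome, as a careful person would: the job done as asked, in the order asked, and still so for the second after the job is handed in, with the robot touching nothing.
It also fails if it takes over 88 s, if anything falls off the work surface, if the arm or the gripper's body presses on something with over 40 N, if the wrist force passes 120 N, or if a joint passes its speed limit or range.

### The arm

A 6-joint arm with a two-finger parallel gripper is mounted at the origin on the work surface. World frame = base frame: x ahead of the robot, y to its left, z up, the work surface at z = 0. Lengths are in m, angles in rad, forces in N, time in s.
With the tool pointing down it reaches from about 0.35 to 0.775 m from the base axis. Payload 7.3 kg.
Tool frame: the origin (TCP) lies between the finger pads; the fingertips stand 8 mm ahead of it and the grasp point (between the pads) lies 11 mm behind it (robot.nose_length is the distance from the TCP to the fingertips, in m); z points along the fingers, y is the line along which they close (so a half turn about z gives the same grasp; the last joint's range is limited). The gripper opens to 92 mm and grips with 3 to 60 N. Pads are 19 mm wide; open, the fingers measure 130 mm over their backs; the gripper's body (75 mm by 190 mm) begins 47 mm behind the grasp point.
Start: joints at [1.116, 0.342, 1.524, -0, 1.275, -0.146], TCP at [0.16, 0.5, 0.235] pointing down, gripper open.
Joint ranges: [-2.53, 2.53], [-0.77, 2.02], [0.04, 2.7], [-1, 4.14], [0.28, 2.66], [-3.11, 3.11]. Speed limits (rad/s): [2.57, 2.57, 3.14, 3.14, 3.14, 3.14].

### API

Orientations are given as [roll, pitch, yaw] about the fixed x, y, z axes, in that order (R = Rz(yaw) Ry(pitch) Rx(roll)).
In Python, from cell import robot gives the robot as it stands. The module is installed in compiled form; this text tells all that it offers.
- The arm moves only by the shell command python3 -m jog 'ROWS' [FORCE]. ROWS is JSON, a list that holds one entry, the list of rows, each a list of 5 numbers: the gripper's target within -1 to 1 (fully open at 1, half-way at 0, shut at -1), then the shift along the tool's x, y, z in m, then the turn about the tool's z in rad. A call has 1 to 5 rows; each row is the pose to reach, as a shift and turn from the pose commanded when the call began, along the tool's axes at that moment; what a row does not reach only later rows make up. A row lasts 1/12 s, in which the tool goes at most 41.7 mm and 7.16 degrees, less where a joint would pass 70% of its speed; a pose out of reach is approached as far as the arm can. A call with a gripper value outside its range is refused whole. The fingers move at their own pace and stop on an object; FORCE is the grip in N (left out, the last holds). Time passes only in rows, so rows that repeat a pose let the fingers close. It gives the time, the measured TCP pose, the force, the opening and the grip force at its end, in the units of the state.
- robot.observe(): the state, without advancing time (a new reading comes with each control period).
- robot.read_camera(name): name is "scene" or "top" or "wrist"; returns the picture (384x512x3 uint8, red, green, blue); there is no depth.
- robot.camera_model(name): a dict with "camera_matrix" (3x3 intrinsics, pixels), "position" and "attitude" of the camera in the world; the wrist camera has in their place "mount" (4x4, takes a point from camera to tool coordinates, whose origin is the TCP and whose axes are the flange's). Camera axes: x right, y down, z forward; pixel columns grow to the right and rows downward; lengths in m; the calibration is good to about 2 mm. The wrist camera is an equidistant fisheye: a pixel r from the principal point sees the ray r / f radians off the axis. A picture is of the moment at which its call begins: read the wrist's pose just before it. camera_model takes no time and is no camera call.
- robot.hand_in(): hands the job in; it is judged then, once.
The state is a dict: "time": time; "qpos": joint angles; "qvel": joint speeds; "joint_efforts": joint torques, N m; "tool_pos": TCP position; "tool_rot": TCP orientation; "contact_force": force on the tool from outside, world axes, zero at the start; "torque": the same for the moment, N m; "opening": finger opening in m; "grip_force": force on a finger pad.
Only numpy, scipy, OpenCV 4.12 (cv2) and the standard library are available. Lean on these libraries where they do the work, as an engineer would, in place of code of your own. Each camera call takes 0.05 s, during which the arm holds its last target. There are 200 camera calls.

## Working session

There is one attempt and no reset: what is moved stays moved. The work goes in short steps, Python scripts to look and compute and a shell command to move; the robot and the scene stay as the last step left them, time stands still between calls to the robot, and variables do not carry over. Pictures are saved under pics/ and viewed, at most 14 in all, crops included, and the job is handed in when it is done.

```bash
mkdir -p pics; ls; cat > h.py <<'E'
import numpy as np, cv2
from cell import robot
from scipy.spatial.transform import Rotation as R
E
python3 - <<'E'
from h import *
s=robot.observe();print({k:np.round(v,4).tolist() for k,v in s.items()})
for n in("scene","top","wrist"):
    print(n,robot.camera_model(n))
    im=robot.read_camera(n)
    cv2.imwrite(f"pics/{n}0.png",im[:,:,::-1])
E
```

```text
pics
{'time': 0.0, 'qpos': [1.116, 0.3427, 1.525, -0.0, 1.2754, -0.146], 'qvel': [-0.0009, 0.0017, 0.0012, -0.0028, 0.0, 0.0003], 'joint_efforts': [0.0006, -43.1248, -24.4217, 0.0717, 0.0561, -0.0002], 'tool_pos': [0.1594, 0.4998, 0.234], 'tool_rot': [-3.14, -0.0002, 2.8328], 'contact_force': [-0.6535, -0.0249, -0.6046], 'torque': [0.0164, 0.006, -0.0079], 'grip_force': 0.0, 'opening': 0.0917}
scene {'camera_matrix': array([[363.06633649,   0.        , 261.97615644],
       [  0.        , 363.06633649, 195.36459071],
       [  0.        ,   0.        ,   1.        ]]), 'position': array([1.0120577 , 0.50714818, 0.72591258]), 'attitude': array([-2.32324915, -0.01055051,  2.29341742])}
top {'camera_matrix': array([[391.75147619,   0.        , 248.67177728],
       [  0.        , 391.75147619, 192.50433675],
       [  0.        ,   0.        ,   1.        ]]), 'position': array([0.37477438, 0.01825151, 1.38482809]), 'attitude': array([-3.09120708e+00, -1.23388665e-03, -1.55421725e+00])}
wrist {'camera_matrix': array([[297.31863964,   0.        , 257.41610635],
       [  0.        , 297.31863964, 193.60456006],
       [  0.        ,   0.        ,   1.        ]]), 'mount': array([[-1.25145759e-04, -9.63143948e-01, -2.68986467e-01,
         7.20596227e-02],
       [ 9.99999530e-01,  1.38122845e-04, -9.59817368e-04,
        -6.84903410e-05],
       [ 9.61595465e-04, -2.68986461e-01,  9.63143478e-01,
        -1.49437809e-01],
       [ 0.00000000e+00,  0.00000000e+00,  0.00000000e+00,
         1.00000000e+00]])}
```

```bash
python3 - <<'E'
import cv2
im=cv2.imread("pics/top0.png")
cv2.imwrite("pics/top0b.png",cv2.resize(im,(800,600),interpolation=cv2.INTER_CUBIC))
E
```

```text
(no output)
```

View pics/top0b.png

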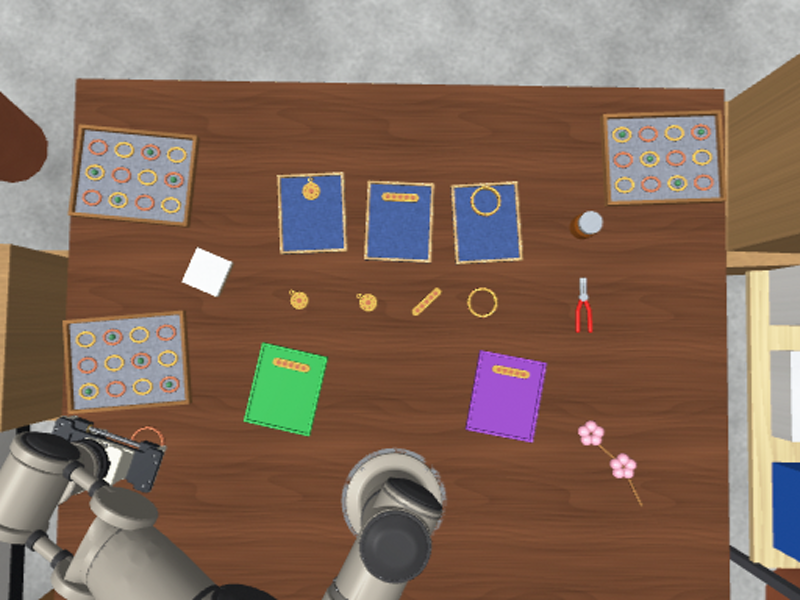

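View pics/scene0.png

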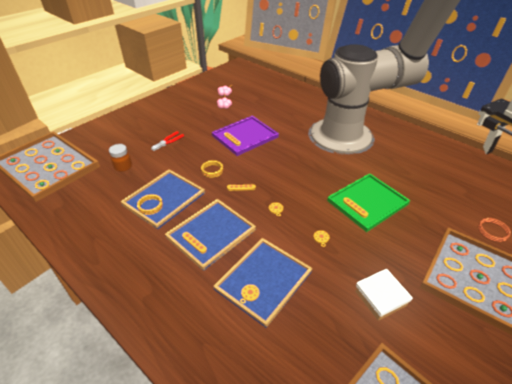

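The pictures show four loose pieces in a row at (800x600 top view): pendants (299,299) and (367,302), bar (427,301), bangle (482,302). The blue trays are at pendants (312,213), hair bars (400,222) and bangles (487,222).

Could be mistaken for these:
- bars in the green tray (291,365) and purple tray (510,372)
- rings in the grey racks (130,175), (125,360) and (662,158)
- copper ring (148,436)
- samples (311,189), (400,197) and (486,200)

I choose the row on bare wood and the blue trays. Next I measure them and check with a crop.

```bash
cat >> h.py <<'E'
def ray(name,u,v,st=None):
    m=robot.camera_model(name);K=m["camera_matrix"]
    x,y=(u-K[0,2])/K[0,0],(v-K[1,2])/K[1,1]
    if name!="wrist":
        A=R.from_euler("xyz",m["attitude"]).as_matrix();return m["position"],A@np.array([x,y,1])
    th=np.hypot(x,y);k=np.sin(th)/th if th>1e-9 else 1
    d=np.array([x*k,y*k,np.cos(th)]);T=R.from_euler("xyz",st["tool_rot"]).as_matrix();M=m["mount"]
    return np.array(st["tool_pos"])+T@M[:3,3],T@M[:3,:3]@d
def onplane(name,u,v,z,st=None):
    p,d=ray(name,u,v,st);return p+d*(z-p[2])/d[2]
def blobs(im,lo,hi,amin):
    m=cv2.inRange(cv2.cvtColor(im,cv2.COLOR_RGB2HSV),np.array(lo),np.array(hi))
    return [c for c in cv2.findContours(m,cv2.RETR_EXTERNAL,cv2.CHAIN_APPROX_NONE)[0] if cv2.contourArea(c)>amin]
E
python3 - <<'E'
from h import *
im=cv2.imread("pics/top0.png")[:,:,::-1].copy()
for nm,lo,hi,a,z in(("gold",(16,120,150),(35,255,255),30,.004),("blue",(100,80,60),(125,255,255),500,.008)):
  for c in blobs(im,lo,hi,a):
    (cx,cy),wh,an=cv2.minAreaRect(c)
    if 140<cx<350 and 100<cy<250:
        P=np.array([onplane("top",*p,z)[:2] for p in cv2.boxPoints(((cx,cy),wh,an))])
        e=[P[1]-P[0],P[2]-P[1]];L=max(e,key=np.linalg.norm)
        print(nm,np.round([cx,cy],1),np.round(P.mean(0),4),"size",np.round([np.linalg.norm(v) for v in e],4),"long axis deg",round(np.degrees(np.arctan2(L[1],L[0]))%180,1))
cv2.imwrite("pics/c1.png",cv2.resize(im[100:250,140:360,::-1],(792,540),interpolation=cv2.INTER_CUBIC))
E
```

```text
gold [326.1 237.4] [ 0.2911 -0.2567] size [0.0151 0.0797] long axis deg 79.7
gold [185.9 233.3] [0.2976 0.2355] size [0.0175 0.0801] long axis deg 78.0
gold [234. 193.] [0.4418 0.0694] size [0.0424 0.0353] long axis deg 91.0
gold [190.5 191. ] [0.4463 0.2231] size [0.0424 0.0388] long axis deg 1.4
gold [308.5 193. ] [ 0.4462 -0.1935] size [0.0672 0.0636] long axis deg 91.0
gold [272.4 192.8] [ 0.4448 -0.066 ] size [0.0828 0.0188] long axis deg 133.6
gold [256. 126.] [ 0.6819 -0.0045] size [0.0783 0.0144] long axis deg 91.0
gold [310.5 128. ] [ 0.678  -0.1985] size [0.0606 0.0647] long axis deg 0.4
gold [199. 122.] [0.6928 0.1987] size [0.0353 0.0356] long axis deg 45.8
blue [311.2 142.1] [ 0.6271 -0.2009] size [0.1355 0.1662] long axis deg 4.1
blue [255.1 141.5] [ 0.6258 -0.0022] size [0.1659 0.1354] long axis deg 178.5
blue [199.4 136. ] [0.642  0.1957] size [0.1355 0.1653] long axis deg 3.3
```

View pics/c1.png

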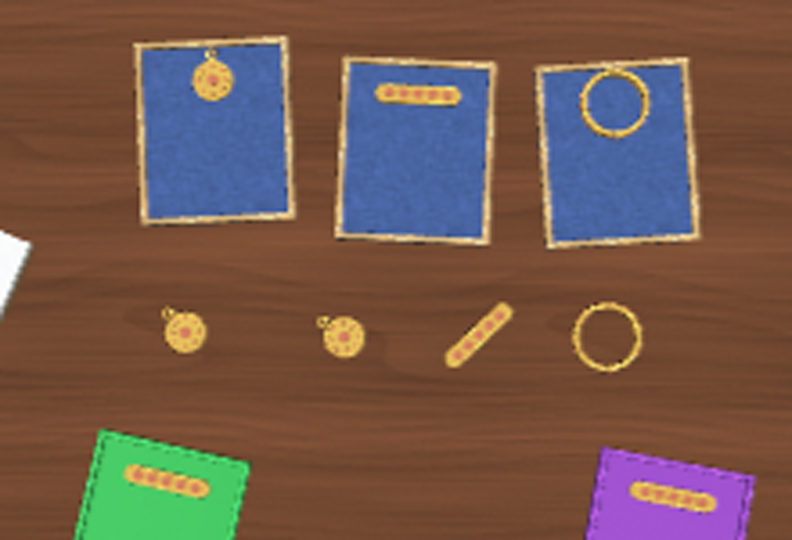

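The crop confirms the four loose pieces on wood and the three blue trays, with sizes matching: bangle about 66 mm, bar 83x19, tray velvet about 166x136. The pendant loops point up-left: disc (185,332) with loop (168,313), and disc (344,337) with loop (323,322). Now I move over the row and refine with the wrist camera.

```bash
python3 -m jog '[[[1,-0.182,-0.1,0,-0.309],[1,-0.182,-0.1,0,-0.309],[1,-0.182,-0.1,0,-0.309],[1,-0.182,-0.1,0,-0.309],[1,-0.182,-0.1,0,-0.309]]]'
python3 -m jog '[[[1,-0.079,-0.175,0,0],[1,-0.079,-0.175,0,0],[1,-0.079,-0.175,0,0],[1,-0.079,-0.175,0,0],[1,-0.079,-0.175,0,0]]]'
python3 -m jog '[[[1,-0.079,-0.175,0,0],[1,-0.079,-0.175,0,0],[1,-0.079,-0.175,0,0],[1,-0.079,-0.175,0,0],[1,-0.079,-0.175,0,0]]]'
python3 -m jog '[[[1,0,0,0,0],[1,0,0,0,0]]]'
python3 - <<'E'
from h import *
s=robot.observe();im=robot.read_camera("wrist");np.save("w1.npy",im)
print(s["time"],s["tool_pos"],s["tool_rot"])
cv2.imwrite("pics/w1.png",cv2.resize(im[:,:,::-1],(800,600)))
for nm,lo,hi,a,z in(("gold",(16,120,130),(35,255,255),60,.006),("blue",(100,80,60),(125,255,255),1500,.008)):
  for c in blobs(im,lo,hi,a):
    P=np.array([onplane("wrist",*p[0],z,s)[:2] for p in c]).astype(np.float32)
    (x,y),wh,an=cv2.minAreaRect(P)
    print(nm,c.mean((0,1)).round(),np.round([x,y],4),np.round(wh,4),round(an,1))
E
```

```text
time: 0.57
tool_pos: [0.2978, 0.3538, 0.2346]
tool_rot: [-3.141, -0.0, -3.14]
contact_force: [0.6, 1.2, 0.4]
opening: 0.0919
grip_force: 0.0
time: 0.98
tool_pos: [0.3769, 0.1773, 0.2347]
tool_rot: [-3.141, 0.0, 3.14]
contact_force: [0.6, 0.1, -0.3]
opening: 0.0916
grip_force: 0.0
time: 1.4
tool_pos: [0.4562, 0.0019, 0.2346]
tool_rot: [-3.141, 0.001, 3.14]
contact_force: [1.0, 0.9, -0.4]
opening: 0.0917
grip_force: 0.0
time: 1.57
tool_pos: [0.4551, 0.0044, 0.2342]
tool_rot: [3.141, -0.001, 3.139]
contact_force: [-1.0, -0.3, -0.3]
opening: 0.0919
grip_force: 0.0
1.5667 [0.45513545 0.00444784 0.23424263] [ 3.14107937e+00 -1.16926309e-03  3.13878201e+00]
gold [375. 372.] [0.8563 0.2356] [0.104  0.0267] 14.6
gold [352. 302.] [0.671  0.1879] [0.0183 0.4619] 0.0
gold [407. 262.] [0.6036 0.2393] [0.0864 0.0372] 13.6
gold [108. 263.] [ 0.6021 -0.2318] [0.0373 0.0869] 76.1
gold [411. 165.] [0.4445 0.2217] [0.0489 0.0405] 77.5
gold [306. 161.] [0.4413 0.0674] [0.0407 0.048 ] 0.3
gold [117. 164.] [ 0.4469 -0.1946] [0.0753 0.0688] 86.7
gold [204. 161.] [ 0.4452 -0.067 ] [0.0192 0.0856] 43.7
gold [73. 61.] [ 0.2899 -0.2618] [0.0878 0.0154] 79.6
gold [423.  61.] [0.2976 0.237 ] [0.0873 0.0197] 78.1
blue [251. 294.] [ 0.6492 -0.004 ] [0.0575 0.1385] 1.8
blue [254. 245.] [ 0.5618 -0.0009] [0.137  0.0333] 89.9
```

View pics/w1.png

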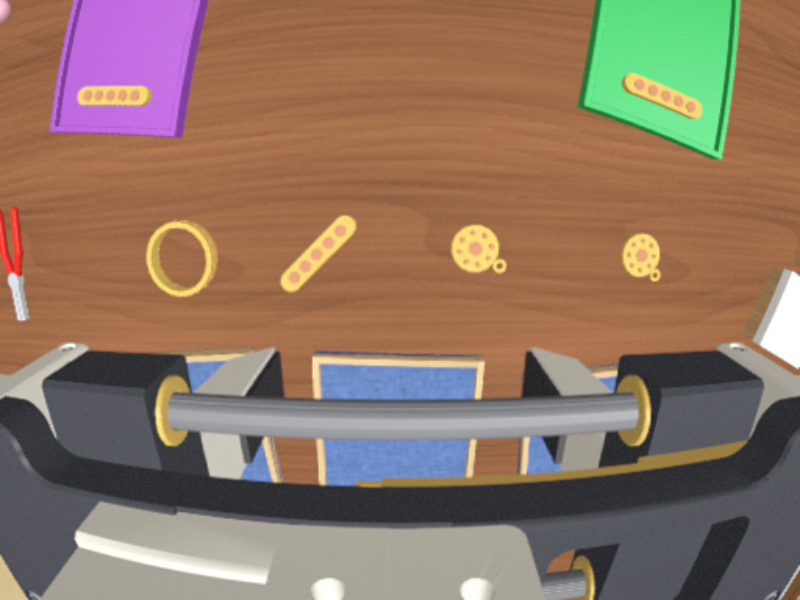

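The wrist view shows bangle (181,258), bar (318,253) and pendants (475,249) and (641,256), and it agrees with the top view to about 2 mm. I compute the pendant poses and start with the bangle.

```bash
python3 - <<'E'
from h import *
s={"tool_pos":[.45513545,.00444784,.23424263],"tool_rot":[3.14107937,-1.16926309e-03,3.13878201]}
for d,l in(((304,159.4),(320,170.2)),((410.2,163.8),(419.2,176))):
    a=onplane("wrist",*d,.006,s);b=onplane("wrist",*l,.004,s);v=(b-a)[:2]
    print(a.round(4),np.linalg.norm(v).round(4),np.degrees(np.arctan2(v[1],v[0])).round(1))
E
python3 -m jog '[[[1,0.009,-0.198,0,0],[1,0.009,-0.198,0,0],[1,0.009,-0.198,0,0],[1,0.009,-0.198,0,0],[1,0.009,-0.198,0,0]]]'
python3 -m jog '[[[1,0,0,0.04,0],[1,0,0,0.08,0],[1,0,0,0.12,0],[1,0,0,0.15,0],[1,0,0,0.165,0]]]'
python3 - <<'E'
from h import *
s=robot.observe();im=robot.read_camera("wrist");print(s["tool_pos"])
cv2.imwrite("pics/w2.png",im[:,:,::-1])
E
```

```text
[0.4424 0.0643 0.006 ] 0.0266 56.9
[0.4451 0.2195 0.006 ] 0.0259 46.8
time: 2.03
tool_pos: [0.4459, -0.1935, 0.2348]
tool_rot: [-3.141, 0.0, -3.14]
contact_force: [0.5, 0.1, 0.5]
opening: 0.0918
grip_force: 0.0
time: 2.45
tool_pos: [0.4443, -0.1896, 0.0663]
tool_rot: [3.138, -0.005, -3.139]
contact_force: [-0.5, 0.8, -0.0]
opening: 0.0916
grip_force: 0.0
[ 0.44426475 -0.18959002  0.06627682]
```

View pics/w2.png

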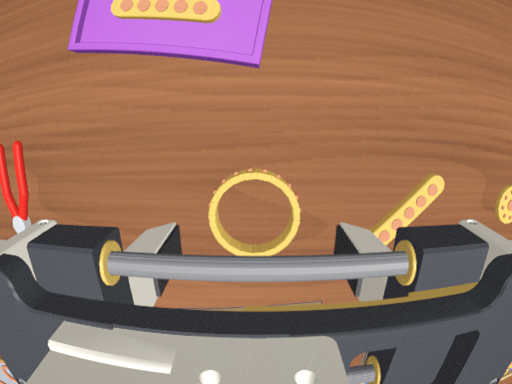

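The bangle is centred between the fingers at (254,213). I descend and grip.

```bash
python3 -m jog '[[[1,0,0,0.02,0],[1,0,0,0.04,0],[1,0,0,0.052,0],[1,0,0,0.058,0],[1,0,0,0.058,0]]]'
python3 -m jog '[[[0,0,0,0,0],[0,0,0,0,0],[0,0,0,0,0],[0,0,0,0,0],[0,0,0,0,0]]]' 20
python3 -m jog '[[[0,0,0,0,0],[0,0,0,0,0],[0,0,0,0,0],[0,0,0,0,0],[0,0,0,0,0]]]' 20
```

```text
time: 2.92
tool_pos: [0.4461, -0.1913, 0.0114]
tool_rot: [3.141, -0.001, -3.14]
contact_force: [0.5, 0.4, 0.5]
opening: 0.0915
grip_force: 0.0
time: 3.33
tool_pos: [0.4466, -0.1928, 0.0124]
tool_rot: [-3.141, 0.001, -3.141]
contact_force: [-0.2, 1.6, 3.9]
opening: 0.0658
grip_force: 20.0
time: 3.75
tool_pos: [0.4466, -0.1927, 0.0123]
tool_rot: [-3.141, 0.001, -3.141]
contact_force: [0.2, 0.9, 5.8]
opening: 0.0661
grip_force: 20.0
```

```bash
python3 -m jog '[[[0,0,0,-0.015,0],[0,0,0,-0.03,0],[0,0,0,-0.045,0],[0,0,0,-0.06,0],[0,0,0,-0.06,0]]]'
python3 -m jog '[[[0,-0.03,-0.003,0,-0.065],[0,-0.065,-0.006,0,-0.065],[0,-0.1,-0.009,0,-0.065],[0,-0.13,-0.0105,0,-0.065],[0,-0.143,-0.0105,0,-0.065]]]'
python3 -m jog '[[[0,0,0,0.008,0],[0,0,0,0.02,0],[0,0,0,0.03,0],[0,0,0,0.036,0],[0,0,0,0.04,0]]]'
python3 -m jog '[[[0,0,0,0.004,0],[0,0,0,0.007,0],[0,0,0,0.01,0],[0,0,0,0.0115,0],[0,0,0,0.0115,0]]]'
python3 -c "
from h import *
cv2.imwrite('pics/w3.png',robot.read_camera('wrist')[:,:,::-1])"
```

```text
time: 4.17
tool_pos: [0.4475, -0.1935, 0.074]
tool_rot: [-3.139, 0.004, -3.142]
contact_force: [1.3, -0.1, 0.2]
opening: 0.0658
grip_force: 20.0
time: 4.58
tool_pos: [0.5924, -0.2032, 0.0706]
tool_rot: [-3.141, 0.002, -3.076]
contact_force: [-0.4, 0.3, -0.5]
opening: 0.0659
grip_force: 20.0
time: 5.0
tool_pos: [0.5874, -0.2027, 0.0298]
tool_rot: [3.14, -0.003, -3.077]
contact_force: [0.2, -0.5, -0.2]
opening: 0.0656
grip_force: 20.0
time: 5.42
tool_pos: [0.5893, -0.2032, 0.0205]
tool_rot: [-3.141, 0.0, -3.076]
contact_force: [0.7, -0.6, -0.3]
opening: 0.0658
grip_force: 20.0
```

View pics/w3.png

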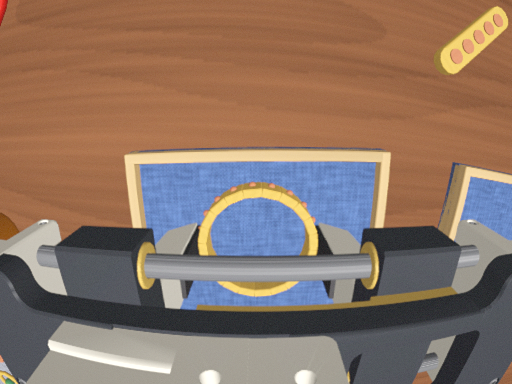

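The bangle sits in the middle of the free velvet, ring centre (258,238), inside the rim. I release it and go to the nearer pendant.

```bash
python3 -m jog '[[[0,0,0,0.001,0],[0.4,0,0,0.001,0],[0.6,0,0,0.001,0],[0.85,0,0,0.001,0],[0.85,0,0,0.001,0]]]' 
python3 -m jog '[[[0.85,0,0,-0.01,0],[0.85,0,0,-0.03,0],[0.85,0,0,-0.06,0],[0.85,0,0,-0.1,0],[0.85,0,0,-0.1,0]]]' 
python3 -m jog '[[[0.85,0.0645,0.1386,0,0],[0.85,0.0645,0.1386,0,0],[0.85,0.0645,0.1386,0,0],[0.85,0.0645,0.1386,0,0],[0.85,0.0645,0.1386,0,0]]]'
python3 -m jog '[[[0.5,0.0645,0.1386,0,-0.12],[0.5,0.0645,0.1386,0,-0.24],[0.5,0.0645,0.1386,0,-0.36],[0.5,0.0645,0.1386,0,-0.48],[0.5,0.0645,0.1386,0,-0.6]]]'
python3 -m jog '[[[0.5,0,0,0,-0.12],[0.5,0,0,0.02,-0.24],[0.5,0,0,0.04,-0.311],[0.5,0,0,0.05,-0.311],[0.5,0,0,0.05,-0.311]]]'
python3 - <<'E'
from h import *
s=robot.observe();im=robot.read_camera("wrist");print(s["tool_pos"],s["tool_rot"])
cv2.imwrite("pics/w4.png",im[:,:,::-1])
for c in blobs(im,(16,120,130),(35,255,255),60):
    if 150<c.mean((0,1))[1]<260:
        P=np.array([onplane("wrist",*p[0],.006,s)[:2] for p in c]).astype(np.float32)
        (x,y),wh,an=cv2.minAreaRect(P); print(c.mean((0,1)).round(),x,y,wh,an)
E
```

```text
time: 5.88
tool_pos: [0.5893, -0.2031, 0.0192]
tool_rot: [-3.142, 0.0, -3.076]
contact_force: [0.8, 0.3, 0.0]
opening: 0.0809
grip_force: 0.0
time: 6.3
tool_pos: [0.5929, -0.2048, 0.1278]
tool_rot: [-3.135, 0.012, -3.076]
contact_force: [1.4, -0.0, 1.2]
opening: 0.0848
grip_force: 0.0
time: 6.72
tool_pos: [0.5128, -0.0646, 0.1197]
tool_rot: [3.14, -0.002, -3.073]
contact_force: [0.4, -0.3, 0.1]
opening: 0.0851
grip_force: 0.0
time: 7.13
tool_pos: [0.4399, 0.0684, 0.1197]
tool_rot: [3.14, -0.0, -2.467]
contact_force: [-0.3, -0.4, -0.4]
opening: 0.0691
grip_force: 0.0
time: 7.55
tool_pos: [0.4419, 0.0649, 0.0679]
tool_rot: [3.139, -0.001, -2.166]
contact_force: [-0.3, -0.0, 1.3]
opening: 0.0689
grip_force: 0.0
[0.44185723 0.06487711 0.06789386] [ 3.13934612e+00 -1.41311521e-03 -2.16557559e+00]
[257. 214.] 0.4444848597049713 0.0650615245103836 (0.0472320131957531, 0.03994385898113251) 21.911245346069336
```

View pics/w4.png

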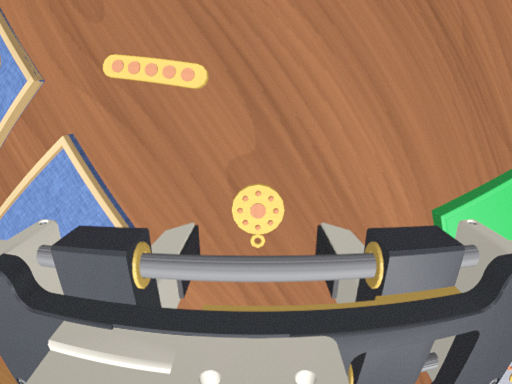

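The pendant disc at (258,210) is centred, with its loop straight along the tool axis. I descend and grip.

```bash
python3 -m jog '[[[0.5,0.002,0,0.02,0],[0.5,0.002,0,0.04,0],[0.5,0.002,0,0.052,0],[0.5,0.002,0,0.058,0],[0.5,0.002,0,0.0595,0]]]'
python3 -m jog '[[[0.2,0,0,0,0],[0,0,0,0,0],[-0.3,0,0,0,0],[-0.3,0,0,0,0],[-0.3,0,0,0,0]]]' 20
python3 -m jog '[[[-0.3,0,0,0,0],[-0.3,0,0,0,0],[-0.3,0,0,0,0]]]' 20
```

```text
time: 8.02
tool_pos: [0.4417, 0.0633, 0.0097]
tool_rot: [-3.142, 0.0, -2.166]
contact_force: [0.7, -0.4, 0.1]
opening: 0.0686
grip_force: 0.0
time: 8.43
tool_pos: [0.4417, 0.0635, 0.0102]
tool_rot: [-3.141, 0.001, -2.165]
contact_force: [-0.5, 0.5, -0.3]
opening: 0.0399
grip_force: 0.1
time: 8.68
tool_pos: [0.4416, 0.0635, 0.0101]
tool_rot: [-3.141, 0.001, -2.165]
contact_force: [-1.3, -0.2, 5.8]
opening: 0.0388
grip_force: 20.0
```

```bash
python3 -m jog '[[[-0.3,0,0,-0.012,0],[-0.3,0,0,-0.03,0],[-0.3,0,0,-0.05,0],[-0.3,0,0,-0.07,0],[-0.3,0,0,-0.07,0]]]'
python3 -m jog '[[[-0.3,-0.03,-0.016,0,0],[-0.3,-0.065,-0.034,0,0],[-0.3,-0.1,-0.052,0,0],[-0.3,-0.135,-0.07,0,0],[-0.3,-0.16,-0.083,0,0]]]'
python3 -m jog '[[[-0.3,-0.012,-0.0065,0,-0.12],[-0.3,-0.012,-0.0065,0,-0.24],[-0.3,-0.012,-0.0065,0.015,-0.36],[-0.3,-0.012,-0.0065,0.03,-0.48],[-0.3,-0.012,-0.0065,0.038,-0.52]]]'
python3 -m jog '[[[-0.3,0,0,0.008,0],[-0.3,0,0,0.014,0],[-0.3,0,0,0.019,0],[-0.3,0,0,0.022,0],[-0.3,0,0,0.022,0]]]'
python3 -c "
from h import *
cv2.imwrite('pics/w5.png',robot.read_camera('wrist')[:,:,::-1])"
```

```text
time: 9.1
tool_pos: [0.4432, 0.0635, 0.0826]
tool_rot: [-3.137, 0.003, -2.165]
contact_force: [1.3, 1.0, -0.8]
opening: 0.0386
grip_force: 20.0
time: 9.52
tool_pos: [0.6018, 0.1511, 0.0787]
tool_rot: [-3.141, 0.001, -2.165]
contact_force: [0.4, 0.5, 0.1]
opening: 0.0383
grip_force: 20.0
time: 9.93
tool_pos: [0.6104, 0.1558, 0.0387]
tool_rot: [3.138, -0.001, -1.639]
contact_force: [-0.5, -0.7, 0.2]
opening: 0.0384
grip_force: 20.0
time: 10.35
tool_pos: [0.6115, 0.1558, 0.0191]
tool_rot: [3.141, -0.0, -1.646]
contact_force: [-0.2, -0.2, -1.2]
opening: 0.0386
grip_force: 20.0
```

View pics/w5.png

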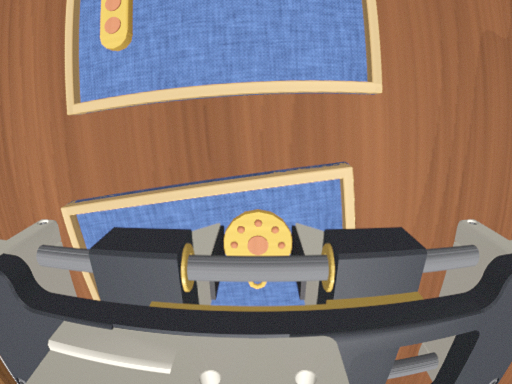

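The pendant is gripped over the velvet at (258,243), clear of the rim. I lower the last millimetre, release, and go to the second pendant.

```bash
python3 -m jog '[[[-0.3,0,0,0.001,0],[-0.05,0,0,0.001,0],[0.05,0,0,0.001,0],[0.15,0,0,0.001,0],[0.15,0,0,0.001,0]]]' 
python3 -m jog '[[[0.15,0,0,-0.008,0],[0.15,0,0,-0.025,0],[0.15,0,0,-0.05,0],[0.15,0,0,-0.08,0],[0.15,0,0,-0.08,0]]]' 
python3 -m jog '[[[0.5,-0.0518,0.1713,0,0],[0.5,-0.0518,0.1713,0,0],[0.5,-0.0518,0.1713,0,0],[0.5,-0.0518,0.1713,0,0],[0.5,-0.0518,0.1713,0,0]]]'
python3 -m jog '[[[0.5,0,0,0,0.12],[0.5,0,0,0.01,0.24],[0.5,0,0,0.02,0.36],[0.5,0,0,0.03,0.48],[0.5,0,0,0.03,0.6]]]'
python3 -m jog '[[[0.5,0,0,0,0.075],[0.5,0,0,0,0.075],[0.5,0,0,0,0.075]]]'
python3 - <<'E'
from h import *
s=robot.observe();im=robot.read_camera("wrist");print(s["tool_pos"],s["tool_rot"])
cv2.imwrite("pics/w6.png",im[:,:,::-1])
for c in blobs(im,(16,120,130),(35,255,255),60):
    if 150<c.mean((0,1))[1]<260:
        P=np.array([onplane("wrist",*p[0],.006,s)[:2] for p in c]).astype(np.float32)
        (x,y),wh,an=cv2.minAreaRect(P); print(c.mean((0,1)).round(),x,y,wh,an)
E
```

```text
time: 10.82
tool_pos: [0.6119, 0.1559, 0.019]
tool_rot: [-3.141, 0.0, -1.645]
contact_force: [-0.6, 0.5, -0.6]
opening: 0.0518
grip_force: 0.0
time: 11.23
tool_pos: [0.6152, 0.1563, 0.1056]
tool_rot: [-3.131, 0.002, -1.645]
contact_force: [1.0, 0.8, 0.8]
opening: 0.0528
grip_force: 0.0
time: 11.65
tool_pos: [0.4391, 0.2213, 0.0988]
tool_rot: [3.137, -0.001, -1.643]
contact_force: [0.3, 0.4, -0.7]
opening: 0.0687
grip_force: 0.0
time: 12.07
tool_pos: [0.4444, 0.22, 0.0676]
tool_rot: [3.141, -0.001, -2.251]
contact_force: [-0.7, -0.6, -0.1]
opening: 0.0688
grip_force: 0.0
time: 12.32
tool_pos: [0.4453, 0.2203, 0.069]
tool_rot: [-3.141, 0.001, -2.318]
contact_force: [0.1, -0.4, 0.1]
opening: 0.0687
grip_force: 0.0
[0.44534927 0.22028692 0.0690454 ] [-3.14115376e+00  7.96115612e-04 -2.31797276e+00]
[259. 213.] 0.4443458616733551 0.2229911834001541 (0.047306545078754425, 0.03994807228446007) 78.09362030029297
```

View pics/w6.png

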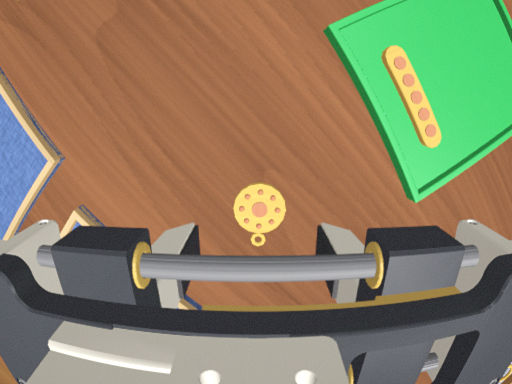

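The second pendant, disc at (259,209), is aligned. I descend and grip.

```bash
python3 -m jog '[[[0.5,0.002,0.002,0.02,0],[0.5,0.002,0.002,0.04,0],[0.5,0.002,0.002,0.052,0],[0.5,0.002,0.002,0.058,0],[0.5,0.002,0.002,0.0592,0]]]'
python3 -m jog '[[[0.2,0,0,0,0],[0,0,0,0,0],[-0.3,0,0,0,0],[-0.3,0,0,0,0],[-0.3,0,0,0,0]]]' 20
python3 -m jog '[[[-0.3,0,0,0,0],[-0.3,0,0,0,0],[-0.3,0,0,0,0]]]' 20
```

```text
time: 12.78
tool_pos: [0.4416, 0.22, 0.0087]
tool_rot: [3.141, -0.001, -2.319]
contact_force: [0.2, -0.7, 0.9]
opening: 0.0687
grip_force: 0.0
time: 13.2
tool_pos: [0.4423, 0.2203, 0.0101]
tool_rot: [-3.141, 0.001, -2.32]
contact_force: [0.0, -0.6, 0.2]
opening: 0.0404
grip_force: 0.1
time: 13.45
tool_pos: [0.4423, 0.2203, 0.01]
tool_rot: [-3.141, 0.001, -2.32]
contact_force: [-0.6, -0.3, 5.3]
opening: 0.0388
grip_force: 20.0
```

```bash
python3 -m jog '[[[-0.3,0,0,-0.012,0],[-0.3,0,0,-0.03,0],[-0.3,0,0,-0.05,0],[-0.3,0,0,-0.07,0],[-0.3,0,0,-0.07,0]]]'
python3 -m jog '[[[-0.3,-0.022,-0.023,0,0],[-0.3,-0.045,-0.047,0,0],[-0.3,-0.07,-0.073,0,0],[-0.3,-0.095,-0.1,0,0],[-0.3,-0.11,-0.115,0,0]]]'
python3 -m jog '[[[-0.3,-0.0046,-0.005,0,-0.12],[-0.3,-0.0046,-0.005,0,-0.24],[-0.3,-0.0046,-0.005,0.01,-0.36],[-0.3,-0.0046,-0.005,0.02,-0.48],[-0.3,-0.0046,-0.005,0.03,-0.6]]]'
python3 -m jog '[[[-0.3,0,0,0.01,-0.074],[-0.3,0,0,0.02,-0.074],[-0.3,0,0,0.026,-0.074],[-0.3,0,0,0.03,-0.074],[-0.3,0,0,0.031,-0.074]]]'
python3 -m jog '[[[-0.3,0,0,0.001,0],[-0.3,0,0,0.001,0],[-0.3,0,0,0.001,0]]]'
python3 -c "
from h import *
cv2.imwrite('pics/w7.png',robot.read_camera('wrist')[:,:,::-1])"
```

```text
time: 13.87
tool_pos: [0.4438, 0.2208, 0.0826]
tool_rot: [-3.139, 0.005, -2.32]
contact_force: [1.6, 0.6, 0.3]
opening: 0.0387
grip_force: 20.0
time: 14.28
tool_pos: [0.6042, 0.2217, 0.0784]
tool_rot: [-3.141, 0.001, -2.321]
contact_force: [-0.2, 0.0, 0.3]
opening: 0.0389
grip_force: 20.0
time: 14.7
tool_pos: [0.6074, 0.2221, 0.0478]
tool_rot: [3.14, -0.001, -1.715]
contact_force: [0.3, 0.7, -0.5]
opening: 0.0388
grip_force: 20.0
time: 15.12
tool_pos: [0.6075, 0.2222, 0.018]
tool_rot: [3.14, -0.0, -1.648]
contact_force: [-1.8, -0.8, 1.2]
opening: 0.0386
grip_force: 20.0
time: 15.37
tool_pos: [0.6081, 0.2224, 0.018]
tool_rot: [-3.141, 0.0, -1.647]
contact_force: [-0.9, -0.2, 2.3]
opening: 0.0386
grip_force: 20.0
```

View pics/w7.png

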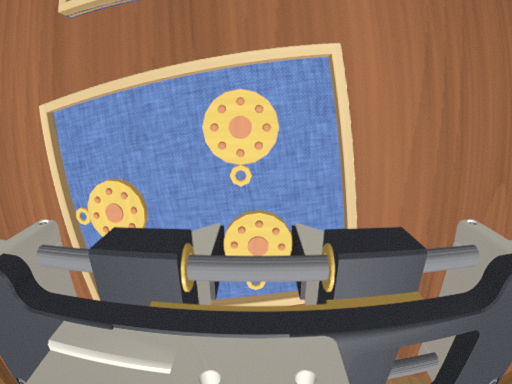

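Both pendants are flat on the velvet, at (240,127) and (257,245), clear of the rim, the sample and each other. I release and go to the bar.

```bash
python3 -m jog '[[[-0.3,0,0,0,0],[-0.05,0,0,0,0],[0.05,0,0,0,0],[0.15,0,0,0,0],[0.15,0,0,0,0]]]' 
python3 -m jog '[[[0.15,0,0,-0.008,0],[0.15,0,0,-0.025,0],[0.15,0,0,-0.05,0],[0.15,0,0,-0.08,0],[0.15,0,0,-0.08,0]]]' 
python3 -m jog '[[[0.15,0.15,0.0703,0,0],[0.15,0.15,0.0703,0,0],[0.15,0.15,0.0703,0,0],[0.15,0.15,0.0703,0,0],[0.15,0.15,0.0703,0,0]]]'
python3 -m jog '[[[0.15,0.15,0.0703,0,0],[0.15,0.15,0.0703,0,0],[0.15,0.15,0.0703,0,0],[0.15,0.15,0.0703,0,0],[0.15,0.15,0.0703,0,0]]]'
for i in 1 2 3; do python3 -m jog '[[[0.15,0,0,0,0.12],[0.15,0,0,0,0.24],[0.15,0,0,0,0.36],[0.15,0,0,0,0.48],[0.15,0,0,0,0.6]]]' >/dev/null; done
python3 -m jog '[[[0.15,0,0,0,0.12],[0.15,0,0,0.01,0.24],[0.15,0,0,0.02,0.36],[0.15,0,0,0.03,0.48],[0.15,0,0,0.03,0.504]]]'
python3 -m jog '[[[0.15,0,0,0,0],[0.15,0,0,0,0]]]'
python3 - <<'E'
from h import *
s=robot.observe();im=robot.read_camera("wrist");print(s["tool_pos"],s["tool_rot"])
cv2.imwrite("pics/w8.png",im[:,:,::-1])
for c in blobs(im,(16,120,130),(35,255,255),60):
    if 150<c.mean((0,1))[1]<260:
        P=np.array([onplane("wrist",*p[0],.008,s)[:2] for p in c]).astype(np.float32)
        (x,y),wh,an=cv2.minAreaRect(P); print(c.mean((0,1)).round(),x,y,wh,an)
E
```

```text
time: 15.83
tool_pos: [0.6079, 0.2223, 0.0173]
tool_rot: [3.142, 0.0, -1.646]
contact_force: [0.7, 0.4, 0.1]
opening: 0.0521
grip_force: 0.0
time: 16.25
tool_pos: [0.6113, 0.2231, 0.1044]
tool_rot: [-3.131, 0.003, -1.646]
contact_force: [1.1, 0.2, 1.2]
opening: 0.0528
grip_force: 0.0
time: 16.67
tool_pos: [0.5226, 0.0733, 0.0974]
tool_rot: [3.138, -0.002, -1.65]
contact_force: [0.0, 0.8, -0.7]
opening: 0.0532
grip_force: 0.0
time: 17.08
tool_pos: [0.4525, -0.0082, 0.091]
tool_rot: [-3.138, -0.067, -1.69]
contact_force: [-1.2, 0.3, 0.2]
opening: 0.0528
grip_force: 0.0
time: 18.75
tool_pos: [0.4531, -0.0093, 0.0596]
tool_rot: [-3.094, 0.046, 2.287]
contact_force: [-0.8, -0.4, -1.1]
opening: 0.0529
grip_force: 0.0
time: 18.92
tool_pos: [0.454, -0.0094, 0.0612]
tool_rot: [-3.096, 0.048, 2.295]
contact_force: [-0.1, -0.1, 0.3]
opening: 0.0528
grip_force: 0.0
[ 0.45401209 -0.00941388  0.06121984] [-3.09561625  0.04760346  2.29526787]
[206. 225.] 0.43069860339164734 -0.05042813718318939 (0.020234160125255585, 0.04418881610035896) 43.825592041015625
[507. 193.] 0.60792475938797 0.14663027226924896 (0.013931462541222572, 0.037654951214790344) 60.160301208496094
```

View pics/w8.png

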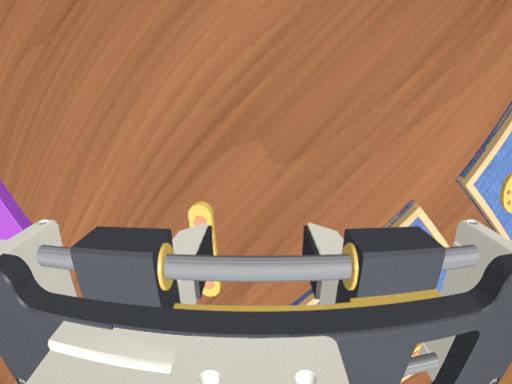

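The bar (205,245) is at the left finger. The last-joint limit clipped the move, so the TCP stopped short and the tool is tilted. I inspect the state before going on.

```bash
python3 -m jog '[[[0.15,0,0,-0.03,0],[0.15,0,0,-0.05,0],[0.15,0,0,-0.05,0]]]'; python3 - <<'E'
from h import *
s=robot.observe();A=R.from_euler("xyz",s["tool_rot"]).as_matrix()
print(np.round(s["qpos"],4),s["tool_pos"]);print(A.round(4))
E
```

```text
time: 19.22
tool_pos: [0.4562, -0.0063, 0.1145]
tool_rot: [-3.1, 0.053, 2.294]
contact_force: [1.2, -0.4, 1.1]
opening: 0.0529
grip_force: 0.0
[-0.1368  0.3637  1.8768 -0.0848  0.8899 -0.8059] [ 0.456197   -0.00626585  0.1145158 ]
[[-0.6609  0.7505  0.0038]
 [ 0.7486  0.6596 -0.0669]
 [-0.0527 -0.0414 -0.9978]]
```

The tool leans 3.8°, with the tip toward -y. I can leave this tilt alone: gripped and placed without turning, diagonally, the bar stays flat, and a diagonal bar fits the free velvet (about ±37 mm). I compute the shifts.

```bash
cat >> h.py <<'E'
def shift(t,st=None):
    s=st or robot.observe();return np.round(R.from_euler("xyz",s["tool_rot"]).as_matrix().T@(np.array(t)-s["tool_pos"]),4)
E
python3 -m jog '[[[0.15,0,0,0,0],[0.15,0,0,0,0]]]'; python3 -c "
from h import *
print(shift([.445,-.0665,.075]))"
```

```text
time: 19.38
tool_pos: [0.4534, -0.0061, 0.1105]
tool_rot: [-3.095, 0.047, 2.293]
contact_force: [0.5, -0.1, 0.2]
opening: 0.0531
grip_force: 0.0
[-0.038  -0.0444  0.0394]
```

```bash
python3 -m jog '[[[0,-0.02,-0.022,0,-0.038],[0,-0.038,-0.0444,0.01,-0.038],[0,-0.038,-0.0444,0.03,-0.038],[0,-0.038,-0.0444,0.0394,-0.038],[0,-0.038,-0.0444,0.0394,-0.038]]]'
python3 -m jog '[[[0,0,0,0,0],[0,0,0,0,0]]]'
python3 - <<'E'
from h import *
s=robot.observe();im=robot.read_camera("wrist");print(s["tool_pos"],s["tool_rot"])
cv2.imwrite("pics/w9.png",im[:,:,::-1])
for c in blobs(im,(16,120,130),(35,255,255),60):
    if 150<c.mean((0,1))[1]<260:
        P=np.array([onplane("wrist",*p[0],.008,s)[:2] for p in c]).astype(np.float32)
        (x,y),wh,an=cv2.minAreaRect(P); print(c.mean((0,1)).round(),x,y,wh,an)
print(shift([.445,-.0665,.0125],s))
E
```

```text
time: 19.8
tool_pos: [0.443, -0.0666, 0.0726]
tool_rot: [-3.09, 0.04, 2.329]
contact_force: [0.3, 0.4, -0.6]
opening: 0.0462
grip_force: 0.0
time: 19.97
tool_pos: [0.4452, -0.0663, 0.0752]
tool_rot: [-3.093, 0.045, 2.33]
contact_force: [0.2, -0.0, 0.7]
opening: 0.0462
grip_force: 0.0
[ 0.44518947 -0.06633058  0.07518165] [-3.09324436  0.04491847  2.33045679]
[ 33. 218.] 0.2853556275367737 -0.24791915714740753 (0.06739560514688492, 0.015332995913922787) 63.608726501464844
[261. 201.] 0.4449990391731262 -0.06651508808135986 (0.01876193657517433, 0.08530072122812271) 43.633644104003906
[0.0028 0.0028 0.0626]
```

View pics/w9.png

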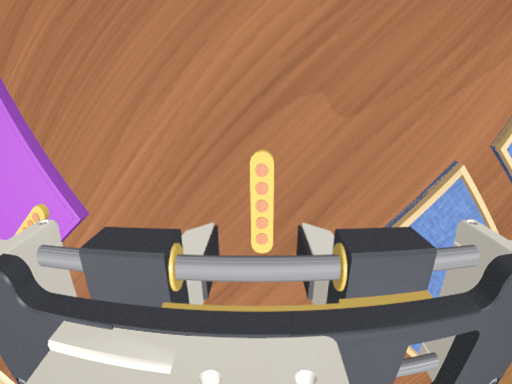

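The bar is at (262,202), measured at (0.445,-0.0665) and straight along the tool axis. I descend and grip.

```bash
python3 -m jog '[[[0,0.001,0.001,0.02,0],[0,0.002,0.002,0.04,0],[0,0.0025,0.0025,0.054,0],[0,0.0028,0.0028,0.061,0],[0,0.0028,0.0028,0.0626,0]]]'
python3 -m jog '[[[-0.3,0,0,0,0],[-0.5,0,0,0,0],[-0.8,0,0,0,0],[-0.8,0,0,0,0],[-0.8,0,0,0,0]]]' 20
python3 -m jog '[[[-0.8,0,0,0,0],[-0.8,0,0,0,0],[-0.8,0,0,0,0]]]' 20
python3 -c "
from h import *
s=robot.observe();p=np.array(s['tool_pos']);print(p,shift(p+[0,0,.06]))
t=np.array([.589,-.0015]);print(shift([*t,p[2]]),shift(p+[0,0,-.0515]))"
```

```text
time: 20.43
tool_pos: [0.4447, -0.0663, 0.0118]
tool_rot: [-3.093, 0.044, 2.33]
contact_force: [-0.9, -0.0, 0.2]
opening: 0.0456
grip_force: 0.0
time: 20.85
tool_pos: [0.4454, -0.0668, 0.013]
tool_rot: [-3.094, 0.046, 2.33]
contact_force: [1.2, 1.9, 1.9]
opening: 0.0176
grip_force: 20.2
time: 21.1
tool_pos: [0.4454, -0.0668, 0.013]
tool_rot: [-3.094, 0.046, 2.33]
contact_force: [-1.6, 0.9, 6.6]
opening: 0.0172
grip_force: 20.1
[ 0.44540708 -0.06677371  0.01298898] [-0.0028 -0.0029 -0.0599]
[-0.0514  0.149  -0.0047] [0.0024 0.0024 0.0514]
```

```bash
python3 -m jog '[[[-0.8,-0.0006,-0.0006,-0.012,0],[-0.8,-0.0014,-0.0014,-0.03,0],[-0.8,-0.002,-0.002,-0.045,0],[-0.8,-0.0028,-0.0029,-0.06,0],[-0.8,-0.0028,-0.0029,-0.06,0]]]'
python3 -m jog '[[[-0.8,-0.01,0.03,-0.001,0],[-0.8,-0.022,0.065,-0.002,0],[-0.8,-0.034,0.1,-0.003,0],[-0.8,-0.044,0.13,-0.004,0],[-0.8,-0.0514,0.149,-0.0047,0]]]'
python3 -m jog '[[[-0.8,0,0,0,0],[-0.8,0,0,0,0],[-0.8,0.001,0.001,0.01,0],[-0.8,0.001,0.001,0.02,0],[-0.8,0.0015,0.0015,0.03,0]]]'
python3 -m jog '[[[-0.8,0,0,0.008,0],[-0.8,0.0005,0.0005,0.014,0],[-0.8,0.001,0.001,0.018,0],[-0.8,0.001,0.001,0.0205,0],[-0.8,0.001,0.001,0.0205,0]]]'
python3 -c "
from h import *
im=robot.read_camera('wrist');cv2.imwrite('pics/w10.png',im[:,:,::-1]);print(robot.observe()['qpos'])"
```

```text
time: 21.52
tool_pos: [0.4464, -0.0671, 0.0747]
tool_rot: [-3.096, 0.049, 2.33]
contact_force: [1.1, -0.1, -1.3]
opening: 0.0177
grip_force: 20.0
time: 21.93
tool_pos: [0.5908, 0.0, 0.0712]
tool_rot: [-3.094, 0.046, 2.331]
contact_force: [-0.1, -0.9, -0.1]
opening: 0.0173
grip_force: 20.0
time: 22.35
tool_pos: [0.5873, -0.0019, 0.0409]
tool_rot: [-3.092, 0.044, 2.329]
contact_force: [-0.1, -0.3, -0.6]
opening: 0.0175
grip_force: 20.0
time: 22.77
tool_pos: [0.5884, -0.0013, 0.0216]
tool_rot: [-3.093, 0.045, 2.33]
contact_force: [-0.7, 0.1, 0.2]
opening: 0.0172
grip_force: 20.0
[-0.09742344  0.69620725  1.57426276 -0.08642837  0.87006059 -0.79967496]
```

View pics/w10.png

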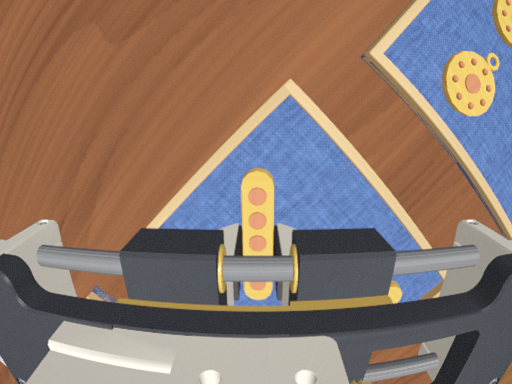

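The bar lies over the free velvet at (258,235), inside the rim and clear of the sample. I lower, release, retreat and check.

```bash
python3 -m jog '[[[-0.8,0,0,0.0008,0],[-0.5,0,0,0.0008,0],[-0.4,0,0,0.0008,0],[-0.4,0,0,0.0008,0],[-0.4,0,0,0.0008,0]]]' 
python3 -m jog '[[[-0.4,-0.0005,-0.0005,-0.01,0],[-0.4,-0.001,-0.001,-0.03,0],[-0.4,-0.003,-0.003,-0.065,0],[-0.4,-0.005,-0.005,-0.105,0],[-0.4,-0.005,-0.005,-0.13,0]]]'
python3 -m jog '[[[-0.4,0.103,-0.108,0,0],[-0.4,0.103,-0.108,0,0],[-0.4,0.103,-0.108,0,0],[-0.4,0.103,-0.108,0,0],[-0.4,0.103,-0.108,0,0]]]'
python3 -m jog '[[[-0.4,0,0,0,0],[-0.4,0,0,0,0],[-0.4,0,0,0,0]]]'
python3 - <<'E'
from h import *
a=robot.read_camera("top");b=robot.read_camera("scene")
A=cv2.resize(a[95:235,130:380,::-1],(750,420),interpolation=cv2.INTER_CUBIC)
cv2.imwrite("pics/f.png",A)
cv2.imwrite("pics/f2.png",b[:,:,::-1])
o=cv2.imread("pics/top0.png")[:,:,::-1]
d=cv2.absdiff(a,o).max(2)
for n,(u,v) in dict(box=(132,174),jar=(377,142),pliers=(374,195)).items(): print(n,d[v-22:v+22,u-22:u+22].max())
E
```

```text
time: 23.23
tool_pos: [0.5887, -0.0014, 0.0212]
tool_rot: [-3.094, 0.046, 2.33]
contact_force: [0.4, -0.3, 0.2]
opening: 0.0277
grip_force: 0.0
time: 23.65
tool_pos: [0.5899, -0.0001, 0.1558]
tool_rot: [-3.096, 0.049, 2.33]
contact_force: [0.7, -0.1, 0.8]
opening: 0.028
grip_force: 0.0
time: 24.07
tool_pos: [0.4345, 0.0013, 0.1523]
tool_rot: [-3.091, 0.043, 2.33]
contact_force: [1.2, 0.2, 0.3]
opening: 0.0274
grip_force: 0.0
time: 24.32
tool_pos: [0.4411, 0.0006, 0.1522]
tool_rot: [-3.095, 0.047, 2.33]
contact_force: [0.5, 0.0, -0.3]
opening: 0.0275
grip_force: 0.0
box 9
jar 9
pliers 9
```

View pics/f.png

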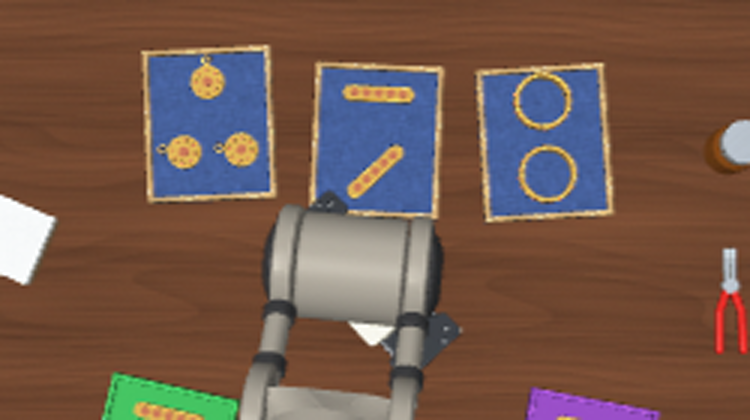

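The final view shows the pendants at (183,151) and (240,149), the bar at (376,171) and the bangle at (547,174), each flat on its own tray's velvet. The pliers, jar and box have not moved and the arm is clear.

```bash
python3 -c "
from h import *
print(robot.hand_in())"
```

```text
the job is handed in; nothing more can be done
None
```

I set all four pieces down flat in their matching trays (bangle, both pendants, hair bar) and handed the job in after about 24 s of the allowed 88 s; the pliers, bead jar and gift box look unmoved in the top camera image, and the judge's verdict was not shown to me.

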